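# Feed a handle blank into the cut-off jig with its locking carriage

## Robot

A 7-joint arm with a two-finger parallel gripper is mounted at the origin on the work surface. World frame = base frame: x ahead of the robot, y to its left, z up, the work surface at z = 0. Lengths are in m, angles in rad, forces in N, time in s.
With the tool pointing down it reaches from about 0.425 to 0.875 m from the base axis. Payload 8.4 kg.
Tool frame: the origin (TCP) lies on the centre line of the jaws, within the pads' length; the fingertips stand 14 mm ahead of it and the grasp point (between the pads) lies 5 mm behind it; z points along the fingers, y is the line along which they close (so a half turn about z gives the same grasp; the last joint's range is limited). The gripper opens to 85 mm and grips with 20 to 120 N. Pads are 22 mm wide; open, the fingers measure 114 mm over their backs; the gripper's body (76 mm by 85 mm) begins 54 mm behind the grasp point. The pads swing forward as they close: fully open they stand 13 mm farther back than shut.
Start: joints at [-1.431, 0.333, 0.04, 1.465, -0.013, 1.343, -0.059], TCP at [0.154, 0.632, 0.245] pointing down, gripper open.
Joint ranges: [-2.58, 2.58], [-0.38, 2.09], [-1.3, 1.39], [0.25, 2.4], [-1.5, 4.64], [0.08, 2.09], [-2.65, 2.65]. Speed limits (rad/s): [2.22, 2.22, 2.79, 2.79, 3.14, 3.14, 3.14].

## Interface

Orientations are given as [roll, pitch, yaw] about the fixed x, y, z axes, in that order (R = Rz(yaw) Ry(pitch) Rx(roll)).
In Python, from plant import r, imaging, order, finder gives the robot as it stands. The module is installed in compiled form; this text tells all that it offers.
- The arm moves only by the tool move_arm, never from a script. Its argument "commands" is a list of rows, each an object with "travel": the shift along the tool's x, y, z as a fraction of full scale, a list of three; "turn": the turn about the tool's z as a fraction of full scale; "claw": the opening, from -1 (shut) to 1 (fully open). A call has 1 to 10 rows; each row is the pose to reach, as a shift and turn from the pose commanded when the call began, along the tool's axes at that moment, turning the shorter way round; what a row does not reach only later rows make up. Full scale, the value 1, is 0.5 m for a shift and pi rad for a turn. A row lasts 1/10 s, in which the tool goes at most 50 mm and 8.59 degrees, less where a joint would pass 70% of its speed; a pose out of reach is approached as far as the arm can. A call with a number of a shift or a turn outside -1 to 1 is refused whole. A call with a gripper value outside its range is refused whole. The fingers move at their own pace and stop on an object; "newtons" is the grip in N (left out, the last holds). Time passes only in rows, so rows that repeat a pose let the fingers close. It gives the time, the measured TCP pose, the force, the opening and the grip force at its end, in the units of the state.
- r.sense(): the state, without advancing time (a new reading comes with each control period).
- imaging.capture(name): name is "scene" or "top" or "wrist"; returns a dict with "image" (400x640x3 uint8, blue, green, red), "depth" (400x640 float32, m along the optical axis (not along the pixel's ray), 0 where there is no reading), "fov_y" (degrees; the focal length in pixels is half the picture's height over the tangent of half this angle, whatever the lens; pixels are square), "cx", "cy" (the principal point, pixels), "R" (3x3) and "t" (3): a world point X has camera coordinates R X + t; the wrist camera has in their place "mount" (4x4, takes a point from camera to tool coordinates, whose origin is the TCP and whose axes are the flange's). Camera axes: x right, y down, z forward; pixel columns grow to the right and rows downward; lengths in m; the calibration is good to about 2 mm. A picture is of the moment at which its call begins: read the wrist's pose just before it.
- order.sign_off(): hands the job in; it is judged then, once.
Trained networks look in a picture, given as the dict that the camera call returned (one of the last four; its "shot" number tells which), for a name from the list of things; names that differ only in an ending like _2 or _b are one class to them, and where a whole thing is asked for, a point or a joint stands for the part that bears it (a point fixed in the world has none). Each returns a list of dicts, best first, with "score" (0 to 1); they miss things now and then, are a little off and sometimes report something else, mostly with a low value. They report only what shows in the picture. A call takes as long as a camera call. They do not tell look-alikes from the thing itself.
- finder.search_frame(picture, name): "bbox" ([left, top, right, bottom] as shares, 0 to 1, of the picture: columns of its width, rows of its height, round what is visible of it).
- finder.outline_of(picture, name): "region" (400x640 bool, what is visible of it) and "bbox" ([left, top, right, bottom] as shares, 0 to 1, of the picture: columns of its width, rows of its height, round what is visible of it).
The state is a dict: "clock": time; "joint_pos": joint angles; "joint_velocities": joint speeds; "effort": joint torques, N m; "ee_pos": TCP position; "tool_rot": TCP orientation; "force": force on the tool from outside, world axes, zero at the start; "ft_torque": the same for the moment, N m; "finger_gap": opening from 0.0 (shut) to 1.0 (fully open); "finger_force": force on a finger pad.
Only numpy, scipy, OpenCV 4.12 (cv2) and the standard library are available. Lean on these libraries where they do the work, as an engineer would, in place of code of your own. Each camera call takes 0.05 s, during which the arm holds its last target. There are 200 camera calls.

## Task

Feed the wooden blank under the saw guide of the cut-off jig: with the fingertips, press the black locking plate on the carriage fully down, and only then slide the carriage, keeping the plate held down all the way, until the carriage is against its end stops and has pushed the blank up to the stop plate. Then let the plate spring back up so that the carriage is locked there, and move clear. Do not lift or tip the blank, and leave the cup, the jar and the spare blank beside the jig undisturbed.

Things in the scene. Friction and masses are not known exactly. Their poses are not given: they have to be found in the camera images.
- jig: Fixed cut-off jig, plywood base 440 x 130 x 14 mm; origin: centre of its underside, on the table. Its x runs along the channel in the feeding direction, z up. Two aluminium fences, tops 36 mm above the table, form a 40 mm wide channel. Dark steel carriage end stops outside the fences: faces at x = 51 mm, tops 50 mm high. Wooden saw guide posts at x = 75 to 135 mm, y = +-33 to 59 mm, tops 66 mm high.
- carriage (a joint): Carriage travel along the jig's +x, m: 0 rear, 0.15 against its end stops; starts at 0 to 0.05. Captive on its rail, 100 mm long (x), 86 mm wide, deck 44 mm above the table. Front half: grey block 42 x 60 mm, top 78 mm above the table; rear half: black locking plate. Plate up: locked by a hidden rack, 10 mm pitch, up to 4 mm play. Plate down: slides with about 3 N, stays where left.
- button (a joint): How far the locking plate is pressed down, m: 0 = up (locked), 0.007 = fully down at its hard stop. The lock lets go at 0.0045. It is sprung: about 4 N to start, 7.5 N fully down.
- button_top (a point): Centre of the top of the black ribbed locking plate, 46 mm (jig x) by 42 mm (jig y), on the carriage; 56 mm above the table when up, 49 mm fully down; moves with plate and carriage. The grey block's rear face stands 25 mm ahead of this point (jig +x), 22 mm higher than the raised plate; fingertips may push on it or drag the plate by friction.
- push_face (a point): Point on the carriage's front face, which pushes the blank: jig y = 0, 26 mm above the table; jig x = -100 mm + the carriage travel. Axes parallel to the jig's.
- blank_mid (a point): Centre of the loose light wooden blank 110 x 34 x 30 mm (about 75 g) lying lengthwise in the channel ahead of the carriage, on the base (centre 29 mm above the table). Fully fed, its centre is at jig x of about 105 to 110 mm.
- stop_plate (a point): Middle of the steel stop plate's face, across the channel at jig x = 165 mm, 29 mm above the table; the blank is fed up to it. Plate top 48 mm above the table.
- kuksa_mid (a point): Centre of a loose wooden cup with a handle, 84 mm across, 60 mm high, beside the jig: bystander.
- spare_mid (a point): Centre of a loose dark wooden blank 120 x 30 x 26 mm lying beside the jig: bystander.
- tin_mid (a point): Centre of a loose dark jar 52 mm across, 70 mm high, beside the jig: bystander.
There are look-alikes about, which are no part of the job. What is shaped like the part that bears blank_mid but green, turquoise or yellow is not meant.

How it is judged:
By the outcome, as a careful person would: the job done as asked, in the order asked, and still so for the second after the job is handed in, with the robot touching nothing.
It also fails if it takes over 34 s, if anything falls off the work surface, if the arm or the gripper's body presses on something with over 40 N, if the wrist force passes 120 N, or if a joint passes its speed limit or range.

## Working session

There is one attempt and no reset: what is moved stays moved. The work goes in short steps, Python scripts to look and compute and a tool call to move; the robot and the scene stay as the last step left them, time stands still between calls to the robot, and variables do not carry over. Pictures are saved under pics/ and viewed, at most 10 in all, crops included, and the job is handed in when it is done.

Besides the shell and the picture viewer there is one more tool, called after "Emit:" as a command line: name --argument value ..., lists and objects as JSON in quotes. move_arm: Moves the arm, as the interface text tells. Its arguments: {"type":"object","properties":{"commands":{"type":"array"},"newtons":{"type":"number"}},"required":["commands"]}

```bash
mkdir -p pics; cat > h.py <<'E'
import numpy as np, cv2
from plant import r, imaging, order, finder
def pts(p, mask=None):
    d=p["depth"]; f=200/np.tan(np.radians(p["fov_y"])/2)
    v,u=np.nonzero((d>0) if mask is None else (mask&(d>0)))
    z=d[v,u]; c=np.c_[(u-p["cx"])*z/f,(v-p["cy"])*z/f,z]
    return (c-p["t"])@p["R"],u,v     # R^T (c-t)
def pix(p,X):
    f=200/np.tan(np.radians(p["fov_y"])/2); c=np.asarray(X)@p["R"].T+p["t"]
    return c[...,:2]/c[...,2:]*f+[p["cx"],p["cy"]]
E
python3 - <<'E'
from h import *
s=r.sense(); print(s["clock"],s["ee_pos"],s["tool_rot"],s["force"],s["finger_gap"])
for n in ("top","scene"):
    p=imaging.capture(n); cv2.imwrite(f"pics/{n}.png",p["image"])
    for k in ("jig","carriage","button","blank_mid","spare_mid","kuksa_mid","tin_mid"):
        for o in finder.outline_of(p,k)[:3]:
            X,u,v=pts(p,o["region"]); 
            if len(X): print(n,k,round(o["score"],2),(np.array(o["bbox"])*[640,400,640,400]).round(),len(X),np.median(X,0).round(3),X.min(0).round(3),X.max(0).round(3))
E
```

```text
0.0 [0.15366363 0.63114881 0.24444463] [-3.14002934e+00  1.20236364e-04  2.90281899e+00] [0.21019172 0.45185604 0.13590819] 1.0010034465588045
top jig 0.97 [258. 173. 480. 294.] 12908 [0.522 0.026 0.016] [ 0.404 -0.19  -0.002] [0.637 0.264 0.083]
top carriage 0.93 [409. 185. 469. 240.] 2318 [ 0.554 -0.095  0.054] [ 0.505 -0.167  0.01 ] [ 0.613 -0.044  0.083]
top button 0.89 [435. 197. 465. 221.] 475 [ 0.562 -0.118  0.056] [ 0.538 -0.146  0.042] [ 0.585 -0.094  0.06 ]
top button 0.6 [311. 158. 371. 190.] 984 [0.637 0.087 0.026] [ 0.615  0.026 -0.004] [0.667 0.148 0.032]
top blank_mid 0.92 [319. 222. 377. 252.] 1005 [0.51  0.082 0.044] [0.482 0.021 0.011] [0.542 0.137 0.051]
top blank_mid 0.78 [233. 315. 265. 377.] 1144 [0.304 0.28  0.03 ] [ 0.247  0.25  -0.002] [0.358 0.317 0.036]
top blank_mid 0.7 [173. 259. 233. 289.] 1089 [0.445 0.364 0.03 ] [ 0.413  0.309 -0.006] [0.477 0.431 0.036]
top spare_mid 0.55 [309. 159. 369. 190.] 922 [0.637 0.089 0.026] [ 0.615  0.029 -0.001] [0.662 0.15  0.032]
top kuksa_mid 0.87 [382. 277. 429. 337.] 1762 [ 0.385 -0.03   0.007] [ 0.313 -0.068 -0.001] [
[... 640 characters left out ...]
0.26  -0.095 -0.004] [0.432 0.016 0.062]
scene blank_mid 0.79 [397. 131. 428. 168.] 814 [0.316 0.281 0.028] [ 0.244  0.25  -0.   ] [0.359 0.313 0.033]
scene blank_mid 0.75 [231. 291. 255. 360.] 1668 [0.79  0.046 0.029] [ 0.723  0.016 -0.   ] [0.835 0.072 0.033]
scene blank_mid 0.59 [272. 188. 332. 204.] 869 [0.514 0.077 0.043] [0.48  0.025 0.031] [0.54  0.135 0.046]
scene spare_mid 0.98 [255. 245. 324. 268.] 1526 [0.645 0.091 0.024] [ 0.595  0.03  -0.004] [0.664 0.149 0.029]
scene kuksa_mid 0.38 [173. 184. 200. 203.] 478 [ 0.567 -0.115  0.055] [ 0.537 -0.142  0.045] [ 0.587 -0.089  0.059]
scene tin_mid 0.85 [317. 130. 345. 164.] 710 [0.375 0.117 0.054] [0.338 0.091 0.01 ] [0.386 0.14  0.072]
```

```bash
python3 - <<'E'
from h import *
p=imaging.capture("top"); s=imaging.capture("scene")
for q in (p,s):
    o=finder.outline_of(q,"jig")[0]; X,u,v=pts(q,o["region"])
    m=(X[:,2]>0.006)&(X[:,2]<0.06)
    c,sz,a=cv2.minAreaRect(X[m,:2].astype(np.float32)); print("jig",c,sz,a)
    m=(X[:,2]>0.032)&(X[:,2]<0.039)
    c,sz,a=cv2.minAreaRect(X[m,:2].astype(np.float32)); print("fences",c,sz,a)
    ob=finder.outline_of(q,"button")[0]; B,_,_=pts(q,ob["region"]); m=(B[:,2]>0.05)&(B[:,2]<.061)
    print("button",cv2.minAreaRect(B[m,:2].astype(np.float32)), B[m].mean(0), np.median(B[m],0))
    A,_,_=pts(q); 
    g=(A[:,2]>0.073)&(A[:,2]<.086)&(np.hypot(A[:,0]-.545,A[:,1]+.07)<.06); print("block",cv2.minAreaRect(A[g,:2].astype(np.float32)),A[g].mean(0))
a=cv2.resize(p["image"][140:390,160:500],None,fx=2.2,fy=2.2); cv2.imwrite("pics/c1.png",a)
E
```

```text
jig (0.5217916369438171, 0.0378541499376297) (0.13008169829845428, 0.44045042991638184) 14.574463844299316
fences (0.5201302170753479, 0.033281728625297546) (0.07785794138908386, 0.41918811202049255) 13.27275276184082
button ((0.5624313950538635, -0.11841730773448944), (0.04214589297771454, 0.04409049451351166), 14.559799194335938) [ 0.56215071 -0.11823404  0.05600522] [ 0.56159624 -0.11814133  0.05596971]
block ((0.5502757430076599, -0.0720939040184021), (0.05983954295516014, 0.042658399790525436), 13.66645336151123) [ 0.55004056 -0.07175474  0.0777043 ]
jig (0.6383535265922546, 0.08943314850330353) (0.032764121890068054, 0.11912862956523895) 9.45946979522705
fences (0.0, 0.0) (0.0, 0.0) 0.0
button ((0.5627845525741577, -0.11790565401315689), (0.04182711988687515, 0.04282243177294731), 16.181529998779297) [ 0.56522234 -0.11692701  0.05474259] [ 0.56601478 -0.11695183  0.05490156]
block ((0.5497389435768127, -0.07179030030965805), (0.060568470507860184, 0.0416516438126564), 14.066621780395508) [ 0.55187352 -0.07089403  0.07663813]
```

View pics/c1.png

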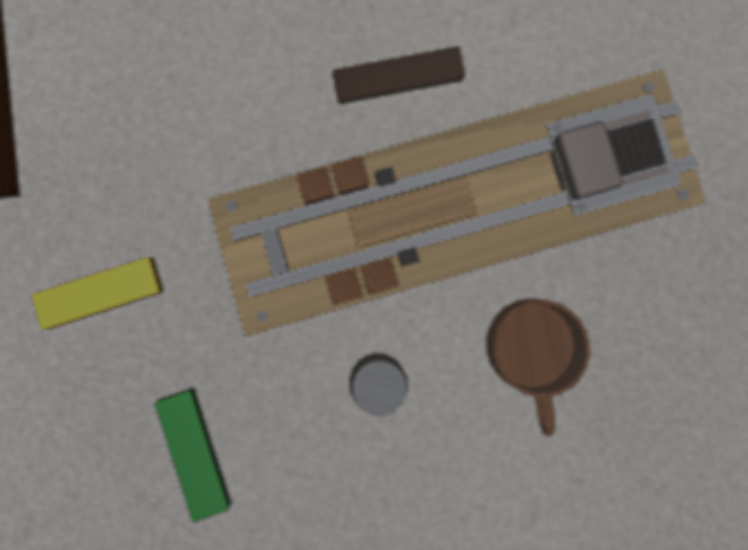

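View pics/scene.png

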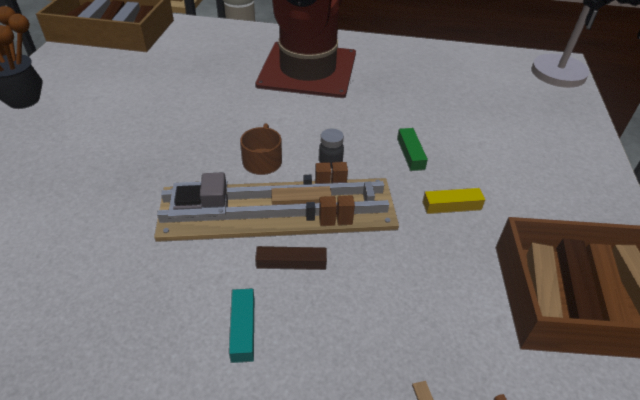

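Emit:
move_arm --commands '[{"travel":[-0.732,-0.503,0],"turn":0.343,"claw":-1},{"travel":[-0.732,-0.503,0],"turn":0.343,"claw":-1},{"travel":[-0.732,-0.503,0],"turn":0.343,"claw":-1},{"travel":[-0.732,-0.503,0],"turn":0.343,"claw":-1},{"travel":[-0.732,-0.503,0],"turn":0.343,"claw":-1},{"travel":[-0.732,-0.503,0],"turn":0.343,"claw":-1},{"travel":[-0.732,-0.503,0],"turn":0.343,"claw":-1},{"travel":[-0.732,-0.503,0],"turn":0.343,"claw":-1},{"travel":[-0.732,-0.503,0],"turn":0.343,"claw":-1},{"travel":[-0.732,-0.503,0],"turn":0.343,"claw":-1}]' --newtons 40

```text
clock: 2.1
ee_pos: [0.4543, 0.2944, 0.2459]
tool_rot: [3.14, 0.002, 1.815]
force: [-0.3, -0.0, -0.3]
finger_gap: 0.002
finger_force: 0.0
```

Emit:
move_arm --commands '[{"travel":[-0.852,0.007,0.2],"turn":0,"claw":-1},{"travel":[-0.852,0.007,0.2],"turn":0,"claw":-1},{"travel":[-0.852,0.007,0.2],"turn":0,"claw":-1},{"travel":[-0.852,0.007,0.2],"turn":0,"claw":-1},{"travel":[-0.852,0.007,0.2],"turn":0,"claw":-1},{"travel":[-0.852,0.007,0.2],"turn":0,"claw":-1},{"travel":[-0.852,0.007,0.2],"turn":0,"claw":-1},{"travel":[-0.852,0.007,0.2],"turn":0,"claw":-1},{"travel":[-0.852,0.007,0.2],"turn":0,"claw":-1},{"travel":[-0.852,0.007,0.2],"turn":0,"claw":-1}]'

```text
clock: 3.1
ee_pos: [0.56, -0.1166, 0.1445]
tool_rot: [-3.14, 0.003, 1.818]
force: [-0.1, -0.3, 0.1]
finger_gap: 0.0
finger_force: 0.0
```

```bash
python3 - <<'E'
from h import *
s=r.sense(); print(s["clock"],s["ee_pos"],s["tool_rot"],s["force"],s["finger_gap"])
from scipy.spatial.transform import Rotation as Ro
T=np.eye(4);T[:3,:3]=Ro.from_euler("xyz",s["tool_rot"]).as_matrix();T[:3,3]=s["ee_pos"]
p=imaging.capture("wrist"); W=T@p["mount"]; p["R"]=W[:3,:3].T; p["t"]=-W[:3,:3].T@W[:3,3]
A,_,_=pts(p); e=np.array([-.2516,.9678]); n=np.array([-.9678,-.2516])
J=np.c_[(A[:,:2]-[.5218,.0379])@e,(A[:,:2]-[.5218,.0379])@n,A[:,2]]
for nm,lo,hi in(("plate",.053,.06),("block",.073,.083)):
    m=(J[:,2]>lo)&(J[:,2]<hi)&(abs(J[:,1])<.04)&(J[:,0]<-.06); 
    if m.sum(): print(nm,m.sum(),np.percentile(J[m],[1,50,99],axis=0).round(4))
print("tcp jig",(s["ee_pos"][:2]-np.array([.5218,.0379]))@e,(s["ee_pos"][:2]-np.array([.5218,.0379]))@n)
cv2.imwrite("pics/w1.png",p["image"])
E
```

```text
3.1 [ 0.5599913  -0.11658595  0.14450223] [-3.13995159e+00  2.71312449e-03  1.81818851e+00] [-0.06304696 -0.30273003  0.06637611] 0.00031818696507348893
plate 3452 [[-0.1819 -0.0197  0.0539]
 [-0.16    0.0007  0.0558]
 [-0.1404  0.0214  0.0575]]
block 6980 [[-0.1344 -0.028   0.074 ]
 [-0.1127  0.001   0.0775]
 [-0.0936  0.0299  0.0791]]
tcp jig -0.15912043667561665 0.0019071253058195944
```

View pics/w1.png

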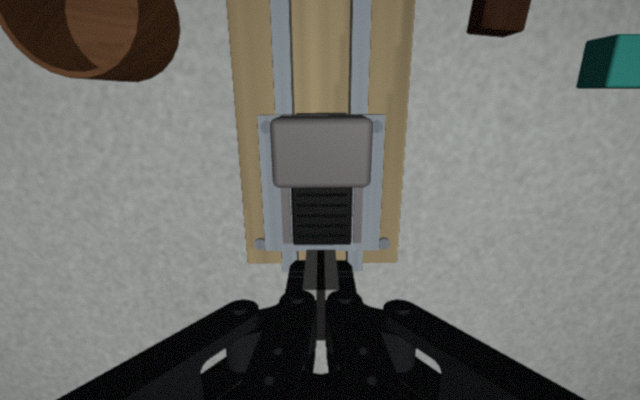

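Emit:
move_arm --commands '[{"travel":[0,0,0.08],"turn":0,"claw":-1},{"travel":[0,0,0.14],"turn":0,"claw":-1},{"travel":[0,0,0.14],"turn":0,"claw":-1},{"travel":[0,0,0.152],"turn":0,"claw":-1},{"travel":[0,0,0.158],"turn":0,"claw":-1},{"travel":[0,0,0.164],"turn":0,"claw":-1},{"travel":[0,0,0.164],"turn":0,"claw":-1}]'

```text
clock: 3.85
ee_pos: [0.5614, -0.1101, 0.0647]
tool_rot: [3.139, -0.0, 1.826]
force: [-1.5, 1.8, 6.9]
finger_gap: -0.002
finger_force: 3.2
```

Emit:
move_arm --commands '[{"travel":[0,0,0.004],"turn":0,"claw":-1},{"travel":[0,0,0.008],"turn":0,"claw":-1},{"travel":[0,0,0.008],"turn":0,"claw":-1}]'

```text
clock: 4.15
ee_pos: [0.5621, -0.1117, 0.0629]
tool_rot: [3.138, 0.001, 1.825]
force: [-7.8, 0.4, 25.4]
finger_gap: 0.001
finger_force: 12.5
```

Emit:
move_arm --commands '[{"travel":[0.01,0,0],"turn":0,"claw":-1},{"travel":[0.024,0,0],"turn":0,"claw":-1},{"travel":[0.04,0,0],"turn":0,"claw":-1},{"travel":[0.056,0,0],"turn":0,"claw":-1},{"travel":[0.072,0,0],"turn":0,"claw":-1},{"travel":[0.088,0,0],"turn":0,"claw":-1},{"travel":[0.1,0,0],"turn":0,"claw":-1},{"travel":[0.1,0,0],"turn":0,"claw":-1}]'

```text
clock: 4.95
ee_pos: [0.5495, -0.063, 0.0628]
tool_rot: [3.138, 0.0, 1.825]
force: [-9.2, -0.9, 27.6]
finger_gap: 0.0
finger_force: 13.4
```

Emit:
move_arm --commands '[{"travel":[0.012,-0.001,0],"turn":0,"claw":-1},{"travel":[0.028,-0.002,0],"turn":0,"claw":-1},{"travel":[0.044,-0.003,0],"turn":0,"claw":-1},{"travel":[0.06,-0.003,0],"turn":0,"claw":-1},{"travel":[0.076,-0.003,0],"turn":0,"claw":-1},{"travel":[0.092,-0.003,0],"turn":0,"claw":-1},{"travel":[0.108,-0.003,0],"turn":0,"claw":-1},{"travel":[0.124,-0.003,0],"turn":0,"claw":-1},{"travel":[0.14,-0.003,0],"turn":0,"claw":-1},{"travel":[0.14,-0.003,0],"turn":0,"claw":-1}]'

```text
clock: 5.95
ee_pos: [0.5315, 0.0055, 0.0629]
tool_rot: [3.136, -0.0, 1.826]
force: [-5.2, 0.2, 23.3]
finger_gap: 0.001
finger_force: 12.2
```

```bash
python3 - <<'E'
from h import *
s=r.sense(); e=np.array([-.2516,.9678]); n=np.array([-.9678,-.2516]); O=np.array([.5218,.0379])
print((s["ee_pos"][:2]-O)@e,(s["ee_pos"][:2]-O)@n,s["ee_pos"][2],np.array(s["force"])[:2]@e)
p=imaging.capture("top")
A,_,_=pts(p); J=np.c_[(A[:,:2]-O)@e,(A[:,:2]-O)@n,A[:,2]]
m=(J[:,2]>.074)&(J[:,2]<.083)&(abs(J[:,1])<.03)&(abs(J[:,0])<.2); print(np.percentile(J[m],[1,50,99],axis=0).round(4))
o=finder.outline_of(p,"blank_mid")
for q in o[:4]:
    X,_,_=pts(p,q["region"]); print(q["score"],np.c_[(X[:,:2]-O)@e,(X[:,:2]-O)@n].mean(0),np.median(X[:,2]))
cv2.imwrite("pics/c2.png",cv2.resize(p["image"][140:310,240:500],None,fx=3,fy=3))
E
```

```text
-0.03379282474524758 -0.0012053697777308827 0.06287641963260189 1.5499080640652156
[[-0.013  -0.0289  0.0744]
 [ 0.0069  0.0007  0.078 ]
 [ 0.0256  0.0291  0.0817]]
0.82 [0.28921992 0.15133312] 0.029828638037601513
0.72 [0.10385147 0.00085126] 0.017604103607142645
0.7 [0.08045601 0.00079551] 0.04383547874439281
0.65 [-0.05864295 -0.24685572] 0.02971333016691751
```

View pics/c2.png

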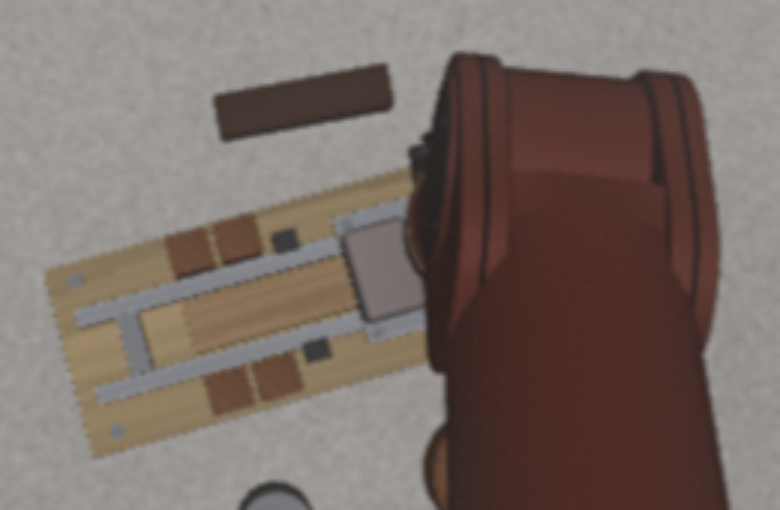

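Emit:
move_arm --commands '[{"travel":[0.008,0,0],"turn":0,"claw":-1},{"travel":[0.016,0,0],"turn":0,"claw":-1},{"travel":[0.024,0,0],"turn":0,"claw":-1},{"travel":[0.032,0,0],"turn":0,"claw":-1},{"travel":[0.036,0,0],"turn":0,"claw":-1},{"travel":[0.04,0,0],"turn":0,"claw":-1},{"travel":[0.044,0,0],"turn":0,"claw":-1},{"travel":[0.044,0,0],"turn":0,"claw":-1}]'

```text
clock: 6.85
ee_pos: [0.5262, 0.0258, 0.0629]
tool_rot: [3.136, 0.0, 1.825]
force: [-3.2, -3.1, 23.7]
finger_gap: 0.004
finger_force: 11.8
```

Emit:
move_arm --commands '[{"travel":[0.004,0,0],"turn":0,"claw":-1},{"travel":[0.008,0,0],"turn":0,"claw":-1},{"travel":[0.012,0,0],"turn":0,"claw":-1},{"travel":[0.012,0,0],"turn":0,"claw":-1}]'

```text
clock: 7.25
ee_pos: [0.5252, 0.0295, 0.0629]
tool_rot: [3.135, 0.003, 1.823]
force: [-1.1, -10.4, 21.1]
finger_gap: 0.001
finger_force: 10.4
```

```bash
cat > m.py <<'E'
from h import *
s=r.sense(); e=np.array([-.2516,.9678]); n=np.array([-.9678,-.2516]); O=np.array([.5218,.0379])
print(s["clock"],(s["ee_pos"][:2]-O)@e,(s["ee_pos"][:2]-O)@n,s["ee_pos"][2],np.array(s["force"])[:2]@e)
p=imaging.capture("top")
A,_,_=pts(p); J=np.c_[(A[:,:2]-O)@e,(A[:,:2]-O)@n,A[:,2]]
def sh(nm,z0,z1,y,x0,x1):
    m=(J[:,2]>z0)&(J[:,2]<z1)&(abs(J[:,1])<y)&(J[:,0]>x0)&(J[:,0]<x1)
    if m.any(): print(nm,m.sum(),np.percentile(J[m],[1,50,99],axis=0).round(4).tolist())
sh("block",.074,.083,.03,-.1,.1); sh("blank",.04,.047,.013,.06,.163); sh("stop",.0465,.051,.018,.15,.19)
sh("plate",.046,.062,.018,-.07,.02)
E
cat > t.py <<'E'
from m import *
import sys
cv2.imwrite(f"pics/{sys.argv[1]}.png",cv2.resize(p["image"][140:310,240:500],None,fx=3,fy=3))
E
python3 t.py c3
```

```text
7.25 -0.008995075886062767 -0.0011256091562619618 0.06285807718310107 -9.836247134141932
block 510 [[0.0181, -0.0284, 0.0744], [0.0346, -0.001, 0.078], [0.0498, 0.0289, 0.082]]
blank 637 [[0.061, -0.0128, 0.0402], [0.1107, 0.0003, 0.0441], [0.159, 0.0128, 0.0468]]
stop 113 [[0.1518, -0.0172, 0.0465], [0.1705, 0.0006, 0.0482], [0.1785, 0.0173, 0.0506]]
```

View pics/c3.png

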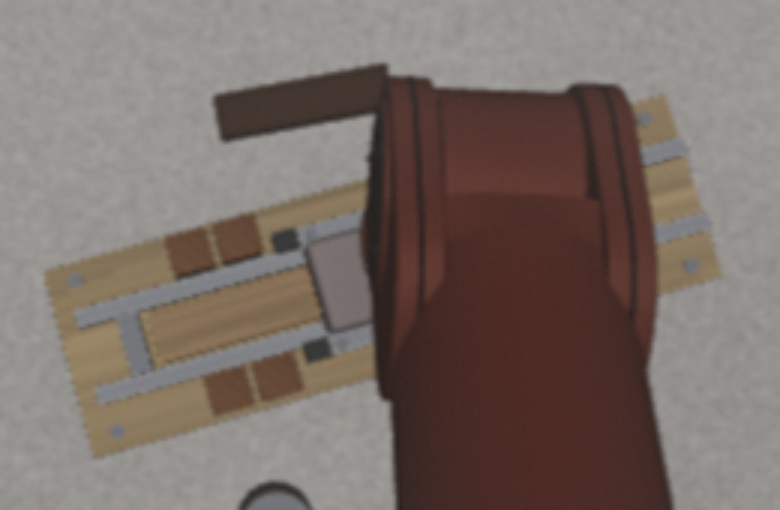

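Emit:
move_arm --commands '[{"travel":[0.004,0,0],"turn":0,"claw":-1},{"travel":[0.008,0,0],"turn":0,"claw":-1},{"travel":[0.012,0,0],"turn":0,"claw":-1},{"travel":[0.012,0,0],"turn":0,"claw":-1}]'

```text
clock: 7.7
ee_pos: [0.5242, 0.0349, 0.0628]
tool_rot: [3.134, 0.004, 1.823]
force: [2.2, -11.6, 17.9]
finger_gap: -0.001
finger_force: 8.7
```

```bash
python3 m.py
```

```text
7.7 -0.00348897617137885 -0.0015242075462828517 0.06281152682053669 -11.765314038085597
block 389 [[0.0249, -0.0286, 0.0745], [0.038, -0.0017, 0.0781], [0.0498, 0.0291, 0.0819]]
blank 645 [[0.061, -0.0128, 0.0405], [0.1102, 0.0001, 0.0441], [0.159, 0.0127, 0.0469]]
stop 114 [[0.1511, -0.0172, 0.0466], [0.1716, 0.0004, 0.0482], [0.1788, 0.017, 0.0508]]
```

Emit:
move_arm --commands '[{"travel":[0,0,-0.008],"turn":0,"claw":-1},{"travel":[0,0,-0.016],"turn":0,"claw":-1},{"travel":[0,0,-0.024],"turn":0,"claw":-1},{"travel":[0,0,-0.034],"turn":0,"claw":-1},{"travel":[0,0,-0.034],"turn":0,"claw":-1}]'

```text
clock: 8.25
ee_pos: [0.5212, 0.0348, 0.0777]
tool_rot: [3.14, 0.003, 1.823]
force: [-0.3, -11.2, 3.7]
finger_gap: -0.0
finger_force: 5.3
```

Still leaning on the block; the plate should be up. I'll ease back a few mm, then rise clear.

Emit:
move_arm --commands '[{"travel":[-0.012,0,-0.004],"turn":0,"claw":-1},{"travel":[-0.02,0,-0.008],"turn":0,"claw":-1},{"travel":[-0.02,0,-0.06],"turn":0,"claw":-1},{"travel":[-0.02,0,-0.14],"turn":0,"claw":-1},{"travel":[-0.1,0,-0.24],"turn":0,"claw":-1},{"travel":[-0.2,0,-0.34],"turn":0,"claw":-1},{"travel":[-0.3,0,-0.36],"turn":0,"claw":-1},{"travel":[-0.4,0,-0.36],"turn":0,"claw":-1},{"travel":[-0.5,0,-0.36],"turn":0,"claw":-1},{"travel":[-0.5,0,-0.36],"turn":0,"claw":-1}]'

```text
clock: 9.25
ee_pos: [0.5834, -0.2081, 0.2578]
tool_rot: [3.14, 0.002, 1.823]
force: [-0.3, 0.6, -0.8]
finger_gap: -0.001
finger_force: 0.0
```

```bash
python3 t.py c4; python3 - <<'E'
from h import *
print(r.sense()["force"])
p=imaging.capture("top")
for k in ("spare_mid","kuksa_mid","tin_mid"):
    for o in finder.search_frame(p,k)[:1]: print(k,(np.array(o["bbox"])*[640,400,640,400]).round())
E
```

```text
9.25 -0.2536280669448294 0.002268254106586695 0.2577824696674763 0.6491531381743684
block 677 [[0.009, -0.029, 0.0743], [0.0292, 0.0002, 0.0778], [0.0494, 0.0291, 0.0816]]
blank 637 [[0.0609, -0.0127, 0.0404], [0.1099, 0.0001, 0.0441], [0.159, 0.0127, 0.0468]]
stop 107 [[0.1518, -0.0173, 0.0466], [0.1711, 0.0009, 0.0486], [0.1785, 0.0173, 0.0508]]
plate 446 [[-0.0451, -0.0176, 0.0467], [-0.0172, -0.0001, 0.056], [0.0054, 0.0176, 0.06]]
[-2.86079249 -1.33610656 -0.49929614]
spare_mid [311. 161. 368. 187.]
kuksa_mid [383. 277. 428. 339.]
tin_mid [314. 302. 346. 328.]
```

View pics/c4.png

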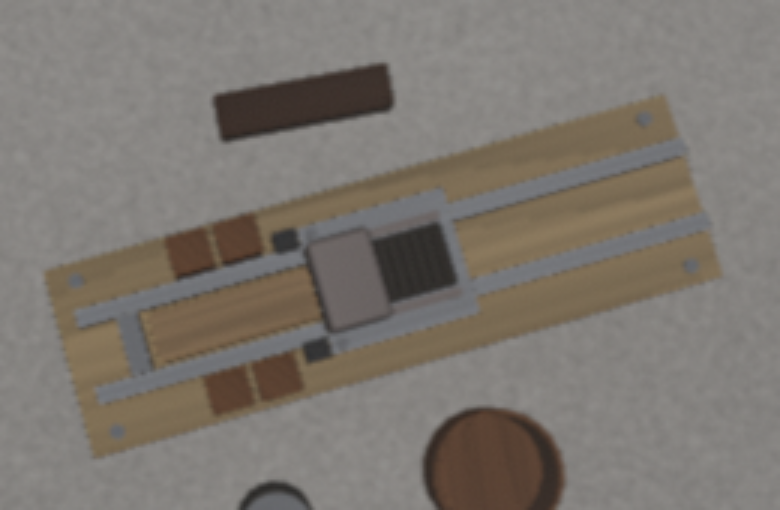

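```bash
python3 -c "
from plant import order; print(order.sign_off())"
```

```text
the job is handed in; nothing more can be done
None
```

The job is handed in at about 9.4 s of the 34 s: the carriage stands against its end stops with the blank fed up to the stop plate (any gap is at most a few mm), the locking plate is back up at 56 mm, the arm is clear, and the cup, jar and spare blank are where they were; no verdict was returned.

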